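# Turn a culture dish over onto the light box

### The job

The square culture dish on the bench has to lie upside down, lid underneath, on the light box for its colonies to be counted. It is too wide to take from above, so push it up against the long side of the light box beside it, lever it up there until it stands on its edge, then take it by its two faces and lay it over, lid down, square and wholly on the lit panel, and let go. The plastic is brittle: press lightly, do not shove the light box along the bench, do not let the dish slap down, and leave the other things alone.

Things in the scene. Friction and masses are not known exactly. Their poses are not given: they have to be found in the camera images.
- dish: square culture dish, lid taped on, rigid, brittle (cracks above 15 N), 100 x 100 x 22 mm, 75 to 145 g. Its body with lid, sides vertical, is 8 to 22 mm above the bench on a foot of 82 x 82 x 8 mm: the edge overhangs by 9 mm. Friction 0.6 on the bench, 0.4 on the light box. Origin: centre of the foot's underside; x, y along the sides; z from tray to lid (up at the start, down once turned over)
- light_box: flat LED light box, 300 (x) x 220 (y) x 28 mm (z), vertical sides, flush white panel 270 x 190 mm centred on top. Loose, 2.8 kg: it slides if pushed with more than about 15 N. Origin: centre of its underside, z up. The side facing the dish is the plane y = -110 mm of its frame; the dish lies 10 to 80 mm off that side, turned up to 20 degrees to it
- tip_box: bystander: box of pipette tips with a clear lid, 124 x 86 x 84 mm, loose; origin at the centre of its underside
- timer: bystander: small white digital timer lying flat, 66 x 64 x 18 mm, loose; origin at the centre of its underside
- tube_rack: bystander: orange tube rack, 210 x 65 x 50 mm with tubes up to 69 mm, loose; origin at the centre of its underside
Not all that is in view belongs to the job. There is more than one size of the dish; the job needs the largest.

How it is judged:
On the way:
1. the dish stands on its edge on the bench, lid against the side of the light box (angle between dish's own z axis and vertical between 1.35 and 1.8 rad and height (world z) of dish below 0.058 m and y of dish in the frame of light_box between -0.15 and -0.11 m), for 0.2 s.
At the end, for the whole second after the job is handed in: the dish lies flat and upside down (lid down) on the light box, square to it within about 10 degrees, its centre within 38 mm of the panel's centre across the box and 78 mm along it, so that it is wholly on the lit panel, released and at rest; the light box is within 3 mm of where it stood (angle between dish's own z axis and vertical above 3.06 rad and z of dish in the frame of light_box between 0.047 and 0.053 m and y of dish in the frame of light_box between -0.038 and 0.038 m and x of dish in the frame of light_box between -0.078 and 0.078 m and (angle between the x axis of dish and the x axis of light_box, either way round below 0.17 rad or angle between the y axis of dish and the x axis of light_box, either way round below 0.17 rad) and linear speed of dish below 0.01 m/s and distance of light_box from where it was at the start of the episode below 0.003 m); the robot touches nothing.
It fails at once if the light box was shoved more than 3 mm (distance of light_box from where it was at the start of the episode above 0.003 m).
It fails at once if the dish was pressed or knocked against the light box with more than 15 N and cracked (contact force between dish and light_box above 15 N).
It fails at once if the dish slapped down: it was let fall and turned faster than 11 rad/s (angular speed of dish above 11 rad/s).
It fails at once if a bystander was moved (distance of any of tip_box, timer, tube_rack from where it was at the start of the episode above 0.015 m).
It also fails if it takes over 67 s, if anything falls off the work surface, if the arm or the gripper's body presses on something with over 40 N, if the wrist force passes 120 N, or if a joint passes its speed limit or range.

### The arm

A 7-joint arm with a two-finger parallel gripper is mounted at the origin on the work surface. World frame = base frame: x ahead of the robot, y to its left, z up, the work surface at z = 0. Lengths are in m, angles in rad, forces in N, time in s.
With the tool pointing down it reaches from about 0.4 to 0.9 m from the base axis. Payload 5.5 kg.
Tool frame: the origin (TCP) lies at the very end of the fingers, on their centre line; the grasp point (between the pads) lies 19 mm behind it (manip.pinch_z is the distance from the TCP to the grasp point, in m); z points along the fingers, x is the direction in which the jaws open and shut, and the axes are right-handed (so a half turn about z gives the same grasp; the last joint's range is limited). The gripper opens to 85 mm and grips with 20 to 120 N. Pads are 22 mm wide; open, the fingers measure 114 mm over their backs; the gripper's body (76 mm by 85 mm) begins 54 mm behind the grasp point. The pads swing forward as they close: fully open they stand 13 mm farther back than shut.
Start: joints at [-0.848, 0.501, -0.427, 1.55, 0.221, 1.138, -0.21], TCP at [0.288, 0.583, 0.231] pointing down, gripper open.
Joint ranges: [-2.88, 2.88], [-0.31, 2.03], [-1.54, 1.56], [0.2, 2.42], [-1.41, 4.55], [0.19, 2.02], [-2.57, 2.57]. Speed limits (rad/s): [2.57, 2.57, 3.14, 3.14, 3.14, 3.14, 3.14].

### API

Orientations are given as [roll, pitch, yaw] about the fixed x, y, z axes, in that order (R = Rz(yaw) Ry(pitch) Rx(roll)).
In Python, from bench import manip gives the robot as it stands.
- The arm moves only by the tool carry_out, never from a script. Its argument "series" is one flat list of numbers, 7 for each row, row after row: the shift along the tool's x, y, z in mm, then the turn, a rotation vector about the tool's x, y, z in rad, then the opening, from 0 (shut) to 1 (fully open). A call has 1 to 12 rows; each row is the pose to reach, as a shift and turn from the pose commanded when the call began, along the tool's axes at that moment; what a row does not reach only later rows make up. A row lasts 1/8 s, in which the tool goes at most 62.5 mm and 10.7 degrees, less where a joint would pass 70% of its speed; a pose out of reach is approached as far as the arm can. A call with a gripper value outside its range is refused whole. The fingers move at their own pace and stop on an object; "newtons" is the grip in N (left out, the last holds). Time passes only in rows, so rows that repeat a pose let the fingers close. It gives the time, the measured TCP pose, the force and the opening at its end, in the units of the state.
- manip.observe(): the state, without advancing time (a new reading comes with each control period).
- manip.capture(name): name is "scene" or "top"; returns (picture, depth): 420x560x3 uint8, red, green, blue; 420x560 float32, m along the optical axis (not along the pixel's ray), 0 where there is no reading.
- manip.get_calibration(name): a dict with "fx", "fy", "cx", "cy" (pixels), "dist" ([k1, k2, p1, p2, k3] as OpenCV has them; the pictures are not rectified), "extrinsics" (4x4, takes a point from world to camera coordinates). Camera axes: x right, y down, z forward; pixel columns grow to the right and rows downward; lengths in m; the calibration is good to about 2 mm. A picture is of the moment at which its call begins. get_calibration takes no time and is no camera call.
- manip.finish_job(): hands the job in, once; it reports no verdict.
The state is a dict: "clock": time; "joint_positions": joint angles; "qd": joint speeds; "joint_efforts": joint torques, N m; "tcp_pos": TCP position; "orientation": TCP orientation; "ft_force": force on the tool from outside, world axes, zero at the start; "ft_torque": the same for the moment, N m; "grip_width": finger opening in m.
Only numpy, scipy, OpenCV 4.12 (cv2) and the standard library are available. Lean on these libraries where they do the work, as an engineer would, in place of code of your own. Each camera call takes 0.05 s, during which the arm holds its last target. There are 200 camera calls.

## Working session

There is one attempt and no reset: what is moved stays moved. The work goes in short steps, Python scripts to look and compute and a tool call to move; the robot and the scene stay as the last step left them, time stands still between calls to the robot, and variables do not carry over. Pictures are saved under pics/ and viewed, about 8 in all and at most 12, crops included, and the job is handed in when it is done.

Besides the shell and the picture viewer there is one more tool, called after "Emit:" as a command line: name --argument value ..., lists and objects as JSON in quotes. carry_out: Moves the arm, as the interface text tells. Its arguments: {"type":"object","properties":{"series":{"type":"array","items":{"type":"number"}},"newtons":{"type":"number"}},"required":["series"]}

```bash
mkdir -p pics; ls; python3 - <<'E'
from bench import manip
import cv2,numpy as np
print(manip.observe())
for n in("scene","top"):
    p,d=manip.capture(n); cv2.imwrite(f"pics/{n}0.png",p[:,:,::-1]); np.save(f"pics/{n}0.npy",d)
    print(n,manip.get_calibration(n), d.min(),d.max())
E
```

```text
pics
{'clock': 0.0, 'joint_positions': array([-0.84779556,  0.50185541, -0.42679498,  1.55145504,  0.22078135,
        1.13828231, -0.21027522]), 'qd': array([ 5.47156470e-05,  1.24777884e-04, -8.42966390e-04,  1.80529262e-03,
        6.26908713e-04, -1.58936304e-03,  5.21241476e-04]), 'joint_efforts': array([-6.35909400e-04, -5.69515622e+01, -5.81645921e+00, -2.80942476e+01,
        1.05591628e-02,  1.20860286e-02,  5.23030587e-05]), 'tcp_pos': array([0.28817357, 0.58185553, 0.23025283]), 'orientation': array([-3.14150310e+00,  1.94513473e-03,  1.11107176e+00]), 'ft_force': array([-0.31570911,  0.04973094,  0.09185844]), 'ft_torque': array([-0.04137227,  0.01010002,  0.04002085]), 'grip_width': 0.08501849646257642}
scene {'fx': 416.1600681867505, 'fy': 416.1600681867505, 'cx': 278.0835747207183, 'cy': 206.93148035813493, 'dist': array([0.03626488, 0.        , 0.        , 0.        , 0.        ]), 'extrinsics': array([[-0.5274171 ,  0.84951339,  0.01257779,  0.25909465],
       [ 0.66873687,  0.42422308, -0.61059461, -0.37988642],
       [-0.52404408, -0.31362681, -0.79184343,  1.51630647],
       [ 0.        ,  0.        ,  0.        ,  1.        ]])} 0.0 2.8512747
top {'fx': 433.11422569448735, 'fy': 433.11422569448735, 'cx': 276.7797794391357, 'cy': 207.14873964720718, 'dist': array([-0.08251924,  0.        ,  0.        ,  0.        ,  0.        ]), 'extrinsics': array([[-0.00996778, -0.99967968,  0.02326328,  0.03728644],
       [-0.98192179,  0.00538765, -0.18921037,  0.56004987],
       [ 0.18902443, -0.02472873, -0.98166097,  1.04595298],
       [ 0.        ,  0.        ,  0.        ,  1.        ]])} 0.0 2.1805062
```

View pics/top0.png

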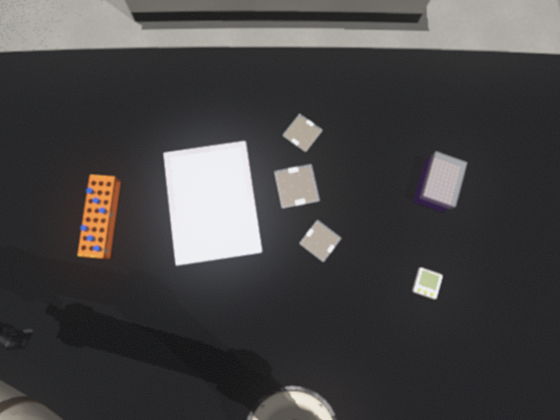

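View pics/scene0.png

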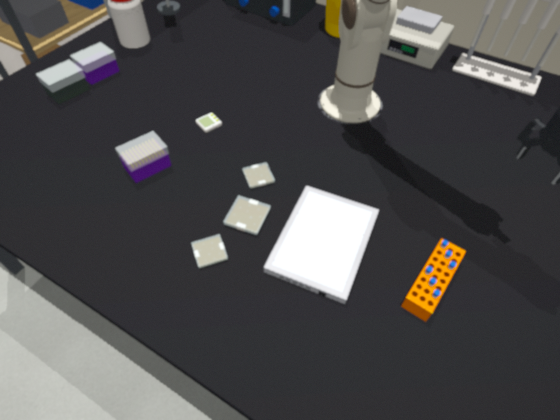

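The top view shows the light box at about (212,203), its long side roughly along world x. The large dish is at (297,186), with smaller dishes at (302,132) and (320,240). The tip box is at (442,181), the timer at (428,283) and the rack at (100,217). The scene view agrees. Next I'll get the poses from the depth of both views.

```bash
cat > h.py <<'E'
from bench import manip
import cv2,numpy as np
def cloud(n,d):
    c=manip.get_calibration(n);K=np.array([[c["fx"],0,c["cx"]],[0,c["fy"],c["cy"]],[0,0,1]])
    v,u=np.indices(d.shape)
    xy=cv2.undistortPoints(np.stack([u,v],-1).reshape(-1,1,2).astype(float),K,c["dist"]).reshape(*d.shape,2)
    P=np.concatenate([xy*d[...,None],d[...,None]],-1);E=c["extrinsics"]
    return (P-E[:3,3])@E[:3,:3]
def blobs(n,d,zlo=.012,zhi=.12):
    W=cloud(n,d);m=((d>0)&(W[...,2]>zlo)&(W[...,2]<zhi)&(W[...,0]>.2)&(W[...,0]<1.)&(abs(W[...,1])<.75)).astype(np.uint8)
    k,l,s,_=cv2.connectedComponentsWithStats(m,connectivity=4)
    for i in range(1,k):
        if s[i,4]<60: continue
        p=W[l==i];zt=np.percentile(p[:,2],90);q=p[abs(p[:,2]-np.median(p[:,2]))<.006]
        r=cv2.minAreaRect((q[:,:2]*1000).astype(np.float32))
        print(n,s[i,:4],"n",s[i,4],"c",np.round(r[0],1),"size",np.round(r[1],1),"ang",round(r[2],1),"zmed %.1f z90 %.1f"%(np.median(p[:,2])*1e3,zt*1e3))
E
python3 - <<'E'
from h import *
for n in("scene","top"):
    d=np.load(f"pics/{n}0.npy"); W=cloud(n,d); print("bench z", np.median(W[(d>0)&(abs(W[...,0]-.6)<.3)&(abs(W[...,1])<.4)][:,2])); blobs(n,d)
E
```

```text
bench z 0.0014602740293656457
scene [196 113  25  17] n 241 c [ 371.9 -357. ] size [65.1 67.1] ang 72.5 zmed 16.9 z90 19.6
scene [116 131  55  50] n 1635 c [ 628.8 -395.7] size [ 91.3 124.6] ang 70.2 zmed 82.1 z90 86.1
scene [243 162  32  25] n 513 c [480.9 -76.9] size [80.9 78.3] ang 51.4 zmed 18.0 z90 20.6
scene [264 186 115 117] n 7987 c [584.3 203.4] size [306.6 221. ] ang 8.3 zmed 28.7 z90 31.2
scene [224 195  47  39] n 1105 c [626.  -18.9] size [103.9 101.9] ang 11.0 zmed 23.2 z90 25.5
scene [191 234  37  34] n 793 c [777.9 -38.9] size [82.1 79.9] ang 52.3 zmed 17.7 z90 20.1
scene [402 239  64  81] n 2262 c [546.7 494.2] size [ 65.8 213.3] ang 85.4 zmed 50.5 z90 61.9
bench z 0.0011244879468365143
top [283 114  39  38] n 781 c [774.3 -38.4] size [77.5 80.6] ang 52.5 zmed 17.2 z90 19.9
top [164 141  98 124] n 9502 c [582.2 203.5] size [301.8 219.4] ang 8.3 zmed 28.2 z90 30.9
top [414 151  53  61] n 2107 c [ 626.1 -396.7] size [ 88.6 128.3] ang 70.9 zmed 83.3 z90 86.3
top [274 165  45  44] n 1429 c [623.7 -19.4] size [102.2 101. ] ang 11.1 zmed 22.0 z90 24.7
top [ 78 175  41  84] n 2126 c [542.7 494.1] size [ 68.1 211. ] ang 85.7 zmed 50.8 z90 58.2
top [300 221  41  41] n 878 c [478.4 -78.6] size [77.5 78.3] ang 51.3 zmed 17.2 z90 19.6
top [414 268  28  31] n 581 c [ 365.3 -356.8] size [64.3 66.8] ang 69.8 zmed 16.6 z90 18.9
```

```bash
python3 - <<'E'
from bench import manip
print([a for a in dir(manip) if not a.startswith('__')], manip.pinch_z)
E
python3 - <<'E'
import numpy as np
from scipy.spatial.transform import Rotation as R
a=np.radians(8.3);ex=np.array([np.cos(a),np.sin(a),0]);ey=np.array([-ex[1],ex[0],0])
c=np.array([583,203.5,0])
for n,p in dict(dish=(624.8,-19.2,0),s1=(776,-38.6,0),s2=(479.5,-77.8,0)).items(): print(n,(p-c)@ex,(p-c)@ey)
E
```

```text
['MotionError', 'capture', 'finish_job', 'get_calibration', 'observe', 'pinch_z'] 0.0187
dish 9.21405202016615 -226.40148242750018
s1 156.0298410279755 -267.42494032678536
s2 -143.0233185102121 -263.4127376615004
```

```bash
cat >> h.py <<'E'
from scipy.spatial.transform import Rotation as R
A=np.radians(8.3);B=np.array([[np.cos(A),-np.sin(A),0],[np.sin(A),np.cos(A),0],[0,0,1]]);C=np.array([583,203.5,0])
def pose():
    o=manip.observe();return o,R.from_euler('xyz',o["orientation"]).as_matrix(),o["tcp_pos"]*1000
def show():
    o,T,p=pose();print("t %.2f box"%o["clock"],np.round(B.T@(p-C),1),"z_t",np.round(B.T@T[:,2],3),"x_t",np.round(B.T@T[:,0],3),"F_box",np.round(B.T@o["ft_force"],2),"w %.1f"%(o["grip_width"]*1e3),"q",np.round(o["joint_positions"],2))
def goal(x,y,z,phi,jaw=0,head=0,T0=None,p0=None):
    """box-frame TCP mm; phi deg below horizontal, tool z tilted toward box +y turned by head deg; jaw=0 jaws level"""
    o,T,p=pose()
    if T0 is not None: T,p=T0,p0
    f=np.radians(phi);c,s=np.cos(f),np.sin(f)
    G=np.array([[1,0,0],[0,-s,c],[0,-c,-s]])@R.from_euler('z',jaw,degrees=True).as_matrix()
    G=B@R.from_euler('z',head,degrees=True).as_matrix()@G; q=C+B@np.array([x,y,z])
    d=T.T@(q-p);r=R.from_matrix(T.T@G).as_rotvec()
    print("shift",np.round(d,1),"rot",np.round(r,3),"rows>=",round(max(np.linalg.norm(d)/62.5,np.degrees(np.linalg.norm(r))/10.7),1))
E
python3 -c "
from h import *
show();goal(9,-310,150,75);goal(9,-310,30,75)"
```

```text
t 0.10 box [-237.1  417.   230.4] z_t [-0.001 -0.001 -1.   ] x_t [ 0.568  0.823 -0.002] F_box [-0.11 -0.43 -0.77] w 85.6 q [-0.85  0.5  -0.43  1.55  0.22  1.14 -0.21]
shift [-458.1  615.7   81.1] rot [0.242 0.128 0.96 ] rows>= 12.3
shift [-457.9  615.7  201.1] rot [0.242 0.128 0.96 ] rows>= 12.7
```

Emit:
carry_out --series '[-458,616,60,0.24,0.13,0.96,0,-458,616,60,0.24,0.13,0.96,0,-458,616,60,0.24,0.13,0.96,0,-458,616,60,0.24,0.13,0.96,0,-458,616,60,0.24,0.13,0.96,0,-458,616,60,0.24,0.13,0.96,0,-458,616,60,0.24,0.13,0.96,0,-458,616,60,0.24,0.13,0.96,0,-458,616,60,0.24,0.13,0.96,0,-458,616,60,0.24,0.13,0.96,0,-458,616,60,0.24,0.13,0.96,0,-458,616,60,0.24,0.13,0.96,0]' --newtons 20

```text
clock: 1.6
tcp_pos: [0.6286, -0.0853, 0.1723]
orientation: [-2.879, -0.003, 0.145]
ft_force: [0.7, 0.7, 0.8]
grip_width: 0.0
```

```bash
python3 -c "
from h import *
show();goal(9,-310,30,75);goal(9,-310,10,75)"
```

```text
t 1.60 box [   3.5 -292.3  172.3] z_t [ 0.003  0.26  -0.966] x_t [1.    0.    0.003] F_box [0.8  0.59 0.81] w 0.0 q [ 0.26  0.56 -0.04  1.58 -0.25  1.11  0.5 ]
shift [  5.1  54.  132.8] rot [-0.001 -0.003  0.001] rows>= 2.3
shift [  5.   59.2 152.1] rot [-0.001 -0.003  0.001] rows>= 2.6
```

Emit:
carry_out --series '[5,54,133,0,0,0,0,5,54,133,0,0,0,0,5,54,133,0,0,0,0,5,54,133,0,0,0,0,5,54,133,0,0,0,0]'

```text
clock: 2.22
tcp_pos: [0.6383, -0.0999, 0.0332]
orientation: [-2.88, -0.008, 0.145]
ft_force: [0.0, 0.5, -0.2]
grip_width: -0.0001
```

```bash
python3 -c "
from h import *
show();goal(9,-305,4,75);goal(9,-290,4,75)
p,d=manip.capture('scene');np.save('pics/s1.npy',d)
cv2.imwrite('pics/s1.png',cv2.resize(p[130:280,180:380,::-1],None,fx=4,fy=4,interpolation=cv2.INTER_CUBIC))"
```

```text
t 2.23 box [  10.9 -308.2   33.2] z_t [ 0.007  0.258 -0.966] x_t [1.    0.001 0.008] F_box [ 0.12  0.47 -0.16] w -0.1 q [ 0.28  0.75 -0.05  1.61 -0.27  0.89  0.57]
shift [-2.1  4.4 29. ] rot [ 0.    -0.007  0.003] rows>= 0.5
shift [ -2.1 -10.1  32.9] rot [ 0.    -0.007  0.003] rows>= 0.6
```

View pics/s1.png

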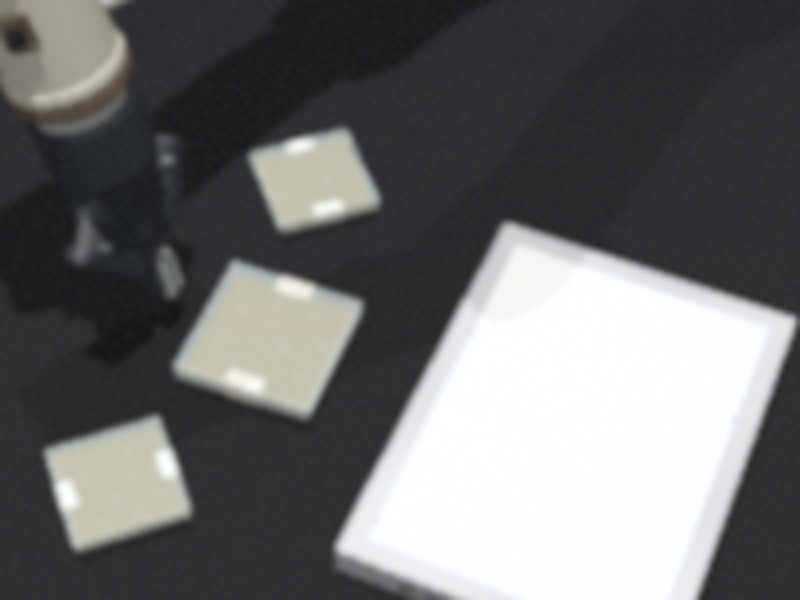

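The crop shows the hand on the dish's far-from-box side, its fingertips near (150,290), in line with the dish at (270,340). Now I'll descend to the push height.

Emit:
carry_out --series '[-2,5,27,0,-0.007,0,0,-2,5,27,0,-0.007,0,0,-2,5,28,0,-0.007,0,0,-2,5,29,0,-0.007,0,0]'

```text
clock: 2.78
tcp_pos: [0.6351, -0.0981, 0.0026]
orientation: [-2.88, 0.001, 0.147]
ft_force: [-0.7, 0.0, 1.0]
grip_width: -0.0
```

```bash
python3 -c "
from h import *
show();goal(9,-292,4,75);goal(9,-235,4,75)"
```

```text
t 2.77 box [   8.  -305.9    2.6] z_t [-0.001  0.259 -0.966] x_t [ 1.     0.002 -0.001] F_box [-0.65  0.1   1.02] w -0.0 q [ 0.28  0.8  -0.05  1.61 -0.27  0.85  0.58]
shift [  1.  -13.8   2.3] rot [0.    0.001 0.001] rows>= 0.2
shift [  1.1 -68.9  17. ] rot [0.    0.001 0.001] rows>= 1.1
```

Emit:
carry_out --series '[1,-14,2.5,0,0,0,0,1,-14,2.5,0,0,0,0,1,-21,4.3,0,0,0,0,1,-28,6.2,0,0,0,0,1,-35,8.1,0,0,0,0,1,-42,10,0,0,0,0,1,-49,11.8,0,0,0,0,1,-56,13.7,0,0,0,0,1,-63,15.6,0,0,0,0,1,-69,17.2,0,0,0,0,1,-75,18.8,0,0,0,0,1,-75,18.8,0,0,0,0]'

```text
clock: 4.28
tcp_pos: [0.6235, -0.0201, 0.0024]
orientation: [-2.878, 0.003, 0.148]
ft_force: [-0.7, 0.4, 0.2]
grip_width: 0.0004
```

```bash
python3 -c "
from h import *
show();goal(9,-221,4,75)
p,d=manip.capture('top');blobs('top',d)
cv2.imwrite('pics/t2.png',cv2.resize(p[100:290,150:370,::-1],None,fx=3,fy=3))"
```

```text
t 4.28 box [   7.8 -227.1    2.4] z_t [-0.004  0.26  -0.966] x_t [ 1.     0.003 -0.003] F_box [-0.66  0.51  0.25] w 0.4 q [ 0.18  0.76 -0.07  1.69 -0.29  0.79  0.49]
shift [ 1.2 -6.3  0.1] rot [-0.001  0.004  0.002] rows>= 0.1
top [283 114  39  38] n 778 c [774.4 -38.2] size [77.8 80.4] ang 52.8 zmed 16.9 z90 19.8
top [164 141  98 124] n 9503 c [582.6 203.7] size [302.5 219.5] ang 8.3 zmed 28.1 z90 30.8
top [415 151  52  61] n 2100 c [ 626.1 -397.1] size [ 89.2 128.9] ang 71.1 zmed 83.3 z90 86.3
top [252 156  65  54] n 1857 c [618.3  35.2] size [102.1 114.4] ang 7.2 zmed 22.9 z90 89.4
top [ 78 175  41  84] n 2120 c [542.8 493.6] size [ 68.3 211.3] ang 85.4 zmed 50.8 z90 58.6
top [300 221  41  41] n 883 c [477.8 -78.3] size [77.6 77.8] ang 52.1 zmed 17.1 z90 19.7
```

Emit:
carry_out --series '[1,-2,0,0,0.003,0,0,1,-4,0.5,0,0.003,0,0,1,-5,0.8,0,0.003,0,0,1,-6,1,0,0.003,0,0,1,-6,1,0,0.003,0,0]'

```text
clock: 4.95
tcp_pos: [0.6239, -0.0152, 0.003]
orientation: [-2.879, 0.0, 0.146]
ft_force: [0.4, -0.2, -0.7]
grip_width: 0.0002
```

```bash
python3 -c "
from h import *
show()
p,d=manip.capture('top');W=cloud('top',d);P=(W*1000-C)@B
m=(d>0)&(abs(P[...,0]-9)<70)&(P[...,1]>-235)&(P[...,1]<-100)&(P[...,2]>12)&(P[...,2]<40)
Q=P[m];print(len(Q))
for x in range(-45,70,10):
    q=Q[abs(Q[:,0]-x)<5]; print(x,'dish far edge',np.round(np.percentile(q[q[:,2]<25.5][:,1],[2,98]),1))
cv2.imwrite('pics/t3.png',cv2.resize(p[110:260,150:350,::-1],None,fx=4,fy=4))"
```

```text
t 4.95 box [   8.8 -222.3    3. ] z_t [-0.     0.259 -0.966] x_t [ 1.     0.001 -0.   ] F_box [ 0.39 -0.28 -0.69] w 0.2 q [ 0.18  0.76 -0.07  1.7  -0.29  0.78  0.49]
1664
-45 dish far edge [-207.3 -103.3]
-35 dish far edge [-207.8 -110.6]
-25 dish far edge [-207.5 -110.9]
-15 dish far edge [-207.4 -111.3]
-5 dish far edge [-217.1 -112.2]
5 dish far edge [-213.7 -111.5]
15 dish far edge [-214.5 -111.2]
25 dish far edge [-208.3 -107.7]
35 dish far edge [-207.3 -112.8]
45 dish far edge [-207.5 -112.9]
55 dish far edge [-209.3 -112.8]
65 dish far edge [-192.7 -104.9]
```

View pics/t3.png

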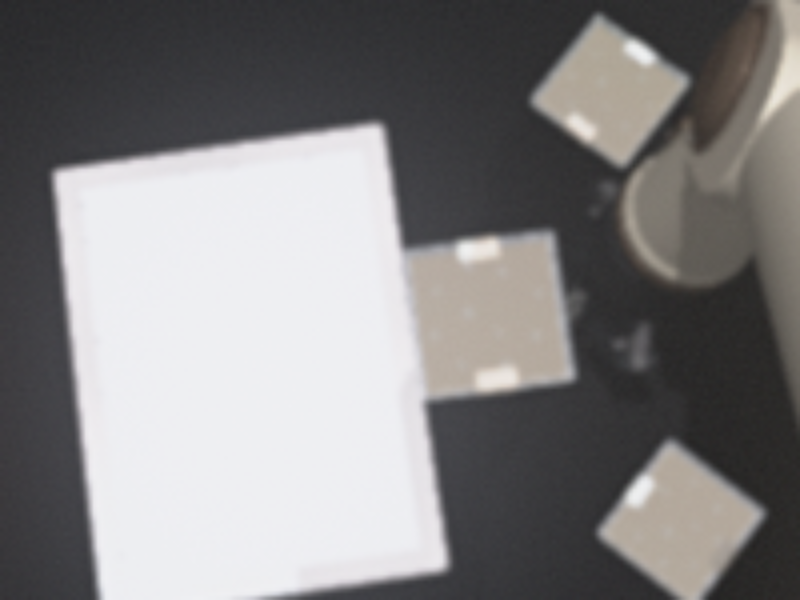

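The picture shows the dish's left edge (about 410–425) at the box side, square to it, with the fingertip at (575,300) mid-edge. I'll press in small steps.

Emit:
carry_out --series '[0,-1,0.2,0,0,0,0,0,-2,0.4,0,0,0,0,0,-3,0.6,0,0,0,0,0,-3,0.6,0,0,0,0]'

```text
clock: 5.5
tcp_pos: [0.6243, -0.0143, 0.0033]
orientation: [-2.882, -0.001, 0.144]
ft_force: [2.4, -5.4, -1.9]
grip_width: 0.0001
```

```bash
python3 -c "
from h import *
show();show();show()"
```

```text
t 5.50 box [   9.4 -221.5    3.3] z_t [ 0.001  0.257 -0.966] x_t [ 1.    -0.001  0.001] F_box [ 1.59 -5.71 -1.95] w 0.1 q [ 0.17  0.76 -0.07  1.7  -0.29  0.78  0.48]
t 5.50 box [   9.4 -221.5    3.3] z_t [ 0.001  0.257 -0.966] x_t [ 1.    -0.001  0.001] F_box [ 1.59 -5.71 -1.95] w 0.1 q [ 0.17  0.76 -0.07  1.7  -0.29  0.78  0.48]
t 5.50 box [   9.4 -221.5    3.3] z_t [ 0.001  0.257 -0.966] x_t [ 1.    -0.001  0.001] F_box [ 1.59 -5.71 -1.95] w 0.1 q [ 0.17  0.76 -0.07  1.7  -0.29  0.78  0.48]
```

```bash
cat > lever.py <<'E'
import numpy as np
def tcp(th,phi,l,press):
    t=np.radians(th);f=np.radians(phi);c,s=np.cos(t),np.sin(t)
    P=np.array([-110-(100*c+14*s), 100*s+8*c-min(9*s,8*c)])
    return P+l*np.array([np.cos(f),-np.sin(f)])-11*np.array([np.sin(f),np.cos(f)])+[press,0]
def rows(base,phi0,ths,phis,ls,pr):
    f=np.radians(phi0);yt=np.array([-np.sin(f),-np.cos(f)]);zt=np.array([np.cos(f),-np.sin(f)])
    for a,p,l,q in zip(ths,phis,ls,pr):
        g=tcp(a,p,l,q);d=g-base
        # phi decreasing = tool z turning up = rotation about +box x
        print("th %.0f tcp %.1f %.1f | 0, %.1f, %.1f, %.3f, 0, 0, 0"%(a,*g,d@yt,d@zt,np.radians(phi0-p)))
E
python3 -c "
from lever import *
t=np.array([0.5,1.5,3,5,7.5,10,12.5,15,18,21,24,24])
rows(np.array([-219.2,3.2]),75,t,75-t/2,1.9+t/10,1.8-t*.03)"
```

```text
th 0 tcp -218.4 4.0 | 0, -1.0, -0.6, 0.004, 0, 0, 0
th 2 tcp -218.6 5.4 | 0, -1.1, -2.0, 0.013, 0, 0, 0
th 3 tcp -218.8 7.5 | 0, -1.5, -4.1, 0.026, 0, 0, 0
th 5 tcp -219.0 10.3 | 0, -2.1, -6.8, 0.044, 0, 0, 0
th 8 tcp -219.0 13.8 | 0, -3.0, -10.1, 0.065, 0, 0, 0
th 10 tcp -218.8 17.2 | 0, -4.0, -13.4, 0.087, 0, 0, 0
th 12 tcp -218.3 20.6 | 0, -5.3, -16.6, 0.109, 0, 0, 0
th 15 tcp -217.7 23.9 | 0, -6.8, -19.6, 0.131, 0, 0, 0
th 18 tcp -216.7 27.9 | 0, -8.8, -23.2, 0.157, 0, 0, 0
th 21 tcp -215.4 31.7 | 0, -11.0, -26.6, 0.183, 0, 0, 0
th 24 tcp -213.8 35.5 | 0, -13.6, -29.8, 0.209, 0, 0, 0
th 24 tcp -213.8 35.5 | 0, -13.6, -29.8, 0.209, 0, 0, 0
```

Emit:
carry_out --series '[0,-1,-0.6,0,0,0,0,0,-1.1,-2,0.013,0,0,0,0,-1.5,-4,0.026,0,0,0,0,-2.1,-6.8,0.044,0,0,0,0,-3,-10,0.065,0,0,0,0,-4,-13.4,0.087,0,0,0,0,-5.3,-16.6,0.11,0,0,0,0,-6.8,-19.6,0.13,0,0,0,0,-8.8,-23.2,0.157,0,0,0,0,-11,-26.6,0.183,0,0,0,0,-13.6,-29.8,0.21,0,0,0,0,-13.6,-29.8,0.21,0,0,0]'

```text
clock: 7.0
tcp_pos: [0.6238, -0.0113, 0.0355]
orientation: [-2.674, -0.002, 0.142]
ft_force: [1.6, -8.4, 1.7]
grip_width: 0.0004
```

```bash
python3 -c "
from h import *
show()
p,d=manip.capture('scene');P=(cloud('scene',d)*1000-C)@B
m=(d>0)&(abs(P[...,0]-9)<40)&(P[...,1]>-225)&(P[...,1]<-112)&(P[...,2]>8)&(P[...,2]<120)
q=P[m]
for y in range(-220,-110,10):
    z=q[abs(q[:,1]-y)<5][:,2]; print(y,len(z),np.round(np.percentile(z,[10,50,90]),1) if len(z) else '')
p,d=manip.capture('top');blobs('top',d)
"
```

```text
t 7.00 box [   9.4 -218.4   35.5] z_t [ 0.003  0.451 -0.893] x_t [ 1.    -0.003  0.002] F_box [ 0.39 -8.58  1.72] w 0.4 q [ 0.34  0.78 -0.17  1.63 -0.4   0.94  0.62]
-220 62 [50.4 62.9 73.9]
-210 24 [44.3 50.1 57.7]
-200 85 [52.5 55.3 57.5]
-190 93 [49.1 51.7 54.3]
-180 93 [44.9 48.4 50.8]
-170 94 [41.6 44.4 46.8]
-160 93 [37.9 40.9 43.9]
-150 97 [34.5 37.2 40.9]
-140 93 [31.  33.9 35.9]
-130 89 [28.  30.3 33.7]
-120 91 [24.6 27.4 29.8]
top [283 114  39  38] n 784 c [774.3 -38.6] size [77.8 79.5] ang 53.0 zmed 17.1 z90 19.9
top [164 141 150 124] n 11425 c [586.5 174.8] size [302.2 277.8] ang 8.4 zmed 28.5 z90 40.7
top [430 151  37  49] n 876 c [ 636.4 -399.8] size [ 88.  106.4] ang 69.9 zmed 84.1 z90 86.6
top [ 78 175  41  84] n 2122 c [542.6 493.6] size [ 67.7 210.8] ang 85.6 zmed 50.8 z90 59.9
top [300 221  41  41] n 881 c [478.1 -78.5] size [77.6 77.5] ang 52.3 zmed 17.0 z90 19.6
```

Emit:
carry_out --series '[0,1,-0.5,0,0,0,0,0,2,-1,0,0,0,0,0,2.7,-1.3,0,0,0,0,0,2.7,-1.3,0,0,0,0]'

```text
clock: 7.6
tcp_pos: [0.6237, -0.0115, 0.0355]
orientation: [-2.671, -0.001, 0.144]
ft_force: [1.3, -6.2, 1.1]
grip_width: -0.0001
```

```bash
cat >> h.py <<'E'
def tilt(ylo=-225,yhi=-114,zlo=8,xc=9):
    p,d=manip.capture('scene');P=(cloud('scene',d)*1000-C)@B
    q=P[(d>0)&(abs(P[...,0]-xc)<40)&(P[...,1]>ylo)&(P[...,1]<yhi)&(P[...,2]>zlo)&(P[...,2]<125)]
    from numpy.linalg import svd
    for k in range(4):
        c=q.mean(0);n=svd(q-c,full_matrices=False)[2][2];n*=np.sign(n[2]);r=(q-c)@n;q=q[abs(r)<max(3,2*np.median(abs(r)))]
    print("lid plane: n",np.round(n,3),"theta %.1f"%np.degrees(np.arctan2(n[1],n[2])),"z at wall(-110): %.1f"%(c[2]-((-110-c[1])*n[1]+(xc-c[0])*n[0])/n[2]),"top edge y,z",np.round(np.percentile(q[:,1],[1,99]),1),np.round(np.percentile(q[:,2],[1,99]),1),len(q))
E
python3 -c "
from h import *
show();tilt(ylo=-205)"
```

```text
t 7.60 box [   9.3 -218.6   35.5] z_t [ 0.001  0.453 -0.891] x_t [ 1.    -0.001  0.001] F_box [ 0.35 -6.33  1.11] w -0.1 q [ 0.34  0.79 -0.17  1.63 -0.4   0.94  0.62]
lid plane: n [0.007 0.338 0.941] theta 19.8 z at wall(-110): 23.0 top edge y,z [-203.1 -114.7] [24.1 57.2] 747
```

Emit:
carry_out --series '[0,1,-0.5,0,0,0,0,0,1.8,-0.9,0,0,0,0,0,1.8,-0.9,0,0,0,0]'

```text
clock: 8.02
tcp_pos: [0.6226, -0.0103, 0.0353]
orientation: [-2.667, 0.001, 0.147]
ft_force: [0.5, -0.1, -0.5]
grip_width: 0.0
```

```bash
python3 -c "
from h import *
show();tilt(ylo=-205)"
```

```text
t 8.03 box [   8.3 -217.2   35.3] z_t [-0.002  0.457 -0.89 ] x_t [ 1.     0.002 -0.001] F_box [ 0.48 -0.21 -0.53] w 0.0 q [ 0.34  0.79 -0.17  1.63 -0.4   0.95  0.63]
lid plane: n [ 0.004 -0.     1.   ] theta -0.0 z at wall(-110): 23.1 top edge y,z [-204.3 -115. ] [20.3 25.9] 676
```

The tip was barely hooked, so the dish slid off and came back flat, still by the wall. I'll re-seat and lift again, turning the finger shallower early so that it hooks under.

```bash
python3 -c "
from h import *
goal(9,-232,36,75);goal(9,-232,4,75);goal(9,-226,3.5,75)"
```

```text
shift [ 0.5 12.6 -7.2] rot [-0.212  0.002  0.002] rows>= 1.1
shift [ 0.6 27.2 21.2] rot [-0.212  0.002  0.002] rows>= 1.1
shift [ 0.6 22.1 24.4] rot [-0.212  0.002  0.002] rows>= 1.1
```

Emit:
carry_out --series '[0.5,12.6,-7.2,-0.1,0,0,0,0.5,12.6,-7.2,-0.212,0.002,0.002,0,0.5,20,7,-0.212,0.002,0.002,0,0.5,27,21,-0.212,0.002,0.002,0,0.5,27,21,-0.212,0.002,0.002,0,0.5,22,24,-0.212,0.002,0.002,0,0.5,22,24,-0.212,0.002,0.002,0]'

```text
clock: 8.95
tcp_pos: [0.624, -0.0201, 0.003]
orientation: [-2.88, 0.001, 0.143]
ft_force: [0.4, 0.1, 0.5]
grip_width: -0.0003
```

```bash
python3 -c "
from h import *
show()
p,d=manip.capture('top');W=cloud('top',d);P=(W*1000-C)@B
m=(d>0)&(abs(P[...,0]-9)<70)&(P[...,1]>-220)&(P[...,1]<-100)&(P[...,2]>12)&(P[...,2]<25.5)
Q=P[m]
for x in range(-35,60,15):
    q=Q[abs(Q[:,0]-x)<5]; print(x,np.round(np.percentile(q[:,1],[2,98]),1))
cv2.imwrite('pics/t4.png',cv2.resize(p[110:260,150:350,::-1],None,fx=4,fy=4))
blobs('scene',manip.capture('scene')[1])"
```

```text
t 8.95 box [   8.3 -227.2    3. ] z_t [-0.     0.259 -0.966] x_t [ 1.    -0.002 -0.001] F_box [0.46 0.06 0.49] w -0.3 q [ 0.19  0.76 -0.07  1.69 -0.29  0.78  0.49]
-35 [-209.4 -113.5]
-20 [-208.7 -112.4]
-5 [-210.9 -113. ]
10 [-217.1 -113.6]
25 [-209.8 -109.8]
40 [-208.5 -108.9]
55 [-206.9 -112.8]
scene [116 131  55  49] n 1634 c [ 628.9 -395.7] size [ 91.8 124.7] ang 70.0 zmed 81.9 z90 86.1
scene [225 162 154 141] n 10140 c [595.7 114.6] size [308.3 404.1] ang 7.3 zmed 28.5 z90 31.7
scene [191 234  37  34] n 799 c [778.1 -38.8] size [80.9 80.1] ang 53.2 zmed 17.7 z90 20.1
scene [402 239  64  81] n 2264 c [545.7 494.3] size [ 65.7 213.7] ang 85.4 zmed 50.4 z90 60.8
```

```bash
python3 -c "
from lever import *
t=np.array([0,0,1,2.5,4.5,7,9.5,12,15,18,18,18]);p=np.array([75,75,74,72,69,65,61,57,53,49,46,43.])
rows(np.array([-226.7,3.2]),75,t,p,np.r_[1.9*np.ones(10),2.5,3],np.r_[0,1.2,1.3,1.3,1.3,1.3,1.2,1.2,1.1,1,.8,.7])"
```

```text
th 0 tcp -220.1 3.3 | 0, -6.4, 1.6, 0.000, 0, 0, 0
th 0 tcp -218.9 3.3 | 0, -7.5, 1.9, 0.000, 0, 0, 0
th 1 tcp -219.0 4.7 | 0, -7.9, 0.5, 0.017, 0, 0, 0
th 2 tcp -219.1 6.8 | 0, -8.3, -1.5, 0.052, 0, 0, 0
th 4 tcp -219.1 9.4 | 0, -9.0, -4.0, 0.105, 0, 0, 0
th 7 tcp -218.8 12.7 | 0, -10.1, -7.1, 0.175, 0, 0, 0
th 10 tcp -218.4 15.9 | 0, -11.3, -10.1, 0.244, 0, 0, 0
th 12 tcp -217.7 19.2 | 0, -12.8, -13.1, 0.314, 0, 0, 0
th 15 tcp -216.8 23.1 | 0, -14.8, -16.7, 0.384, 0, 0, 0
th 18 tcp -215.5 27.1 | 0, -17.0, -20.2, 0.454, 0, 0, 0
th 18 tcp -214.8 26.3 | 0, -17.5, -19.2, 0.506, 0, 0, 0
th 18 tcp -214.0 25.6 | 0, -18.0, -18.4, 0.559, 0, 0, 0
```

Emit:
carry_out --series '[0,-6.4,1.6,0,0,0,0,0,-7.5,1.9,0,0,0,0,0,-7.9,0.5,0.017,0,0,0,0,-8.3,-1.5,0.052,0,0,0,0,-9,-4,0.105,0,0,0,0,-10.1,-7.1,0.175,0,0,0,0,-11.3,-10.1,0.244,0,0,0,0,-12.8,-13.1,0.314,0,0,0,0,-14.8,-16.7,0.384,0,0,0,0,-17,-20.2,0.454,0,0,0,0,-17.5,-19.2,0.506,0,0,0,0,-18,-18.4,0.559,0,0,0]'

```text
clock: 10.55
tcp_pos: [0.623, -0.0064, 0.0267]
orientation: [-2.318, -0.001, 0.144]
ft_force: [0.3, 0.1, -0.7]
grip_width: 0.0003
```

```bash
python3 -c "
from h import *
show();tilt(ylo=-205)"
```

```text
t 10.55 box [   9.3 -213.5   26.7] z_t [ 0.001  0.733 -0.68 ] x_t [ 1.    -0.001  0.001] F_box [ 0.33  0.04 -0.69] w 0.3 q [ 0.54  0.98 -0.29  1.49 -0.52  1.16  0.79]
lid plane: n [-0.002 -0.001  1.   ] theta -0.1 z at wall(-110): 23.2 top edge y,z [-203.8 -115.5] [20.4 25.9] 669
```

Turning the tip so fast lost the hook. A better option is to put the jaws in the vertical plane, half open, at φ≈40°. The thin lower finger then wedges under the overhang while the upper one stays over the lid.

```bash
python3 -c "
from h import *
goal(9,-225,80,43);goal(9,-212,60,40,-90);goal(9,-212,26,40,-90)"
```

```text
shift [  0.6 -33.4 -44.8] rot [-0.004 -0.001 -0.003] rows>= 0.9
shift [  0.6 -27.6 -21.7] rot [ 0.038  0.037 -1.573] rows>= 8.4
shift [ 0.7 -2.6  1.4] rot [ 0.038  0.037 -1.573] rows>= 8.4
```

Emit:
carry_out --series '[0.6,-33,-45,0,0,0,0,0.6,-33,-45,0,0,-0.19,0.5,0.6,-33,-45,0.038,0.037,-1.573,0.5,0.6,-33,-45,0.038,0.037,-1.573,0.5,0.6,-33,-45,0.038,0.037,-1.573,0.5,0.6,-33,-45,0.038,0.037,-1.573,0.5,0.6,-33,-45,0.038,0.037,-1.573,0.5,0.6,-33,-45,0.038,0.037,-1.573,0.5,0.6,-33,-45,0.038,0.037,-1.573,0.5,0.6,-33,-45,0.038,0.037,-1.573,0.5,0.6,-28,-22,0.038,0.037,-1.573,0.5,0.6,-28,-22,0.038,0.037,-1.573,0.5]'

```text
clock: 12.1
tcp_pos: [0.6216, -0.0023, 0.061]
orientation: [-3.141, -0.87, 1.719]
ft_force: [1.0, 0.0, -0.3]
grip_width: 0.0428
```

```bash
python3 -c "
from h import *
show();goal(9,-214,30,40,-90);goal(9,-214,23,40,-90)
p,d=manip.capture('scene')
cv2.imwrite('pics/s5.png',cv2.resize(p[100:250,160:360,::-1],None,fx=4,fy=4,interpolation=cv2.INTER_CUBIC))"
```

```text
t 12.10 box [   8.5 -209.2   61. ] z_t [-0.003  0.764 -0.645] x_t [-0.002  0.645  0.764] F_box [ 1.03 -0.12 -0.31] w 42.8 q [ 0.77  1.05 -0.67  1.47 -0.22  1.15  2.13]
shift [-26.8   0.5  16.3] rot [-0.003  0.002  0.002] rows>= 0.5
shift [-32.2   0.6  20.8] rot [-0.003  0.002  0.002] rows>= 0.6
```

View pics/s5.png

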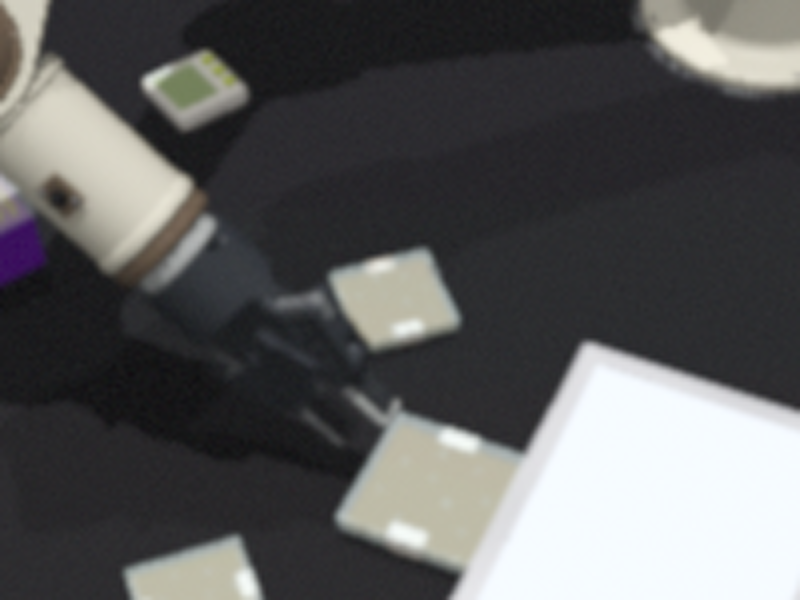

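The picture shows the timer at (195,90) undisturbed, the jaws now upright in the lever plane at (350,400), and the dish at (440,490). I'll descend now.

Emit:
carry_out --series '[-27,0.5,16,0,0,0,0.5,-29,0.5,18,0,0,0,0.5,-31,0.5,19.5,0,0,0,0.5,-31,0.5,19.5,0,0,0,0.5]'

```text
clock: 12.65
tcp_pos: [0.6251, -0.0094, 0.0267]
orientation: [3.136, -0.867, 1.72]
ft_force: [0.3, -0.2, 0.0]
grip_width: 0.0426
```

```bash
python3 -c "
from h import *
show();goal(9,-211,21,40,-90)"
```

```text
t 12.65 box [  10.9 -216.8   26.7] z_t [ 0.002  0.763 -0.647] x_t [-0.003  0.647  0.763] F_box [ 0.31 -0.24  0.01] w 42.6 q [ 0.77  1.11 -0.65  1.45 -0.21  1.13  2.15]
shift [-0.6 -1.9  8.1] rot [0.002 0.005 0.003] rows>= 0.1
```

Emit:
carry_out --series '[-2.3,0,1.9,0,0,0,0.5,-3.1,0,2.6,0,0,0,0.5,-3.8,0,3.2,0,0,0,0.5,-4.6,0,3.9,0,0,0,0.5,-4.6,0,3.9,0,0,0,0.5]'

```text
clock: 13.28
tcp_pos: [0.6247, -0.0096, 0.02]
orientation: [3.138, -0.868, 1.719]
ft_force: [-0.6, -1.0, 3.1]
grip_width: 0.0426
```

```bash
python3 -c "
from h import *
show()"
```

```text
t 13.28 box [  10.5 -216.8   20. ] z_t [ 0.001  0.763 -0.647] x_t [-0.002  0.647  0.763] F_box [-0.76 -0.85  3.14] w 42.6 q [ 0.76  1.12 -0.65  1.45 -0.21  1.13  2.16]
```

Emit:
carry_out --series '[2,0,1,0,0,0,0.5,4.3,1,4,0,0,0,0.5,6.5,1,7.1,0,0,0,0.5,8.7,1,9.9,0,0,0,0.5,11.3,1,13,0,0,0,0.5,13.9,1,16,0,0,0,0.5,15.2,1,17.5,0,0,0,0.5,16.5,1,19,0,0,0,0.5,17.8,1,20.5,0,0,0,0.5,18.4,1,21.3,0,0,0,0.5,18.4,1,21.3,0,0,0,0.5]'

```text
clock: 14.65
tcp_pos: [0.6223, 0.0163, 0.0198]
orientation: [3.137, -0.865, 1.718]
ft_force: [0.2, -5.6, 6.0]
grip_width: 0.0427
```

```bash
python3 -c "
from h import *
show();tilt(ylo=-165)"
```

```text
t 14.65 box [  11.9 -190.9   19.8] z_t [ 0.003  0.761 -0.649] x_t [-0.001  0.649  0.761] F_box [-0.62 -5.55  5.96] w 42.7 q [ 0.75  1.11 -0.66  1.49 -0.22  1.08  2.14]
lid plane: n [-0.002  0.009  1.   ] theta 0.5 z at wall(-110): 23.5 top edge y,z [-164.3 -114.5] [20.8 26.6] 379
```

Emit:
carry_out --series '[1.5,0,-1.3,0,0,0,0.5,3,0,-2.6,0,0,0,0.5,4.5,0,-3.9,0,0,0,0.5,6,0,-5.2,0,0,0,0.5,6,0,-5.2,0,0,0,0.5]'

```text
clock: 15.32
tcp_pos: [0.6213, 0.0182, 0.0278]
orientation: [3.138, -0.867, 1.719]
ft_force: [-0.2, -3.3, -0.8]
grip_width: 0.0426
```

```bash
python3 -c "
from h import *
show();tilt(ylo=-165)"
```

```text
t 15.32 box [  11.2 -188.9   27.8] z_t [ 0.001  0.762 -0.647] x_t [-0.002  0.647  0.762] F_box [-0.64 -3.19 -0.81] w 42.6 q [ 0.75  1.09 -0.66  1.49 -0.22  1.09  2.14]
lid plane: n [-0.001  0.129  0.992] theta 7.4 z at wall(-110): 22.8 top edge y,z [-164.5 -114.5] [21.9 31.7] 400
```

```bash
cat > lev2.py <<'E'
import numpy as np
def tcp(th,phi,l,press):
    t=np.radians(th);f=np.radians(phi);c,s=np.cos(t),np.sin(t)
    P=np.array([-110-(100*c+14*s), 100*s+8*c-min(9*s,8*c)])
    return P+(l+1.7)*np.array([np.cos(f),-np.sin(f)])+21.3*np.array([np.sin(f),np.cos(f)])+[press,0]
def rows(base,phi0,ths):
    f=np.radians(phi0);xt=np.array([np.sin(f),np.cos(f)]);zt=np.array([np.cos(f),-np.sin(f)])
    for a in ths:
        p=40+max(0,a-30)*.75; l=np.interp(a,[10,45],[9.5,7]); q=np.interp(a,[10,60,80],[1.2,.7,.2])
        g=tcp(a,p,l,q);d=g-base
        print("th %.0f phi %.1f tcp %.1f %.1f | %.1f, 0, %.1f, 0, %.3f, 0, 0.5"%(a,p,*g,d@xt,d@zt,np.radians(phi0-p)))
E
python3 -c "
from lev2 import *
rows(np.array([-187.7,28.1]),40.2,[9,12,15,18,21,24,27,30,33,36,36])"
```

```text
th 9 phi 40.0 tcp -187.5 31.3 | 2.5, 0, -1.9, 0, 0.003, 0, 0.5
th 12 phi 40.0 tcp -187.4 36.0 | 6.2, 0, -4.8, 0, 0.003, 0, 0.5
th 15 phi 40.0 tcp -187.1 40.6 | 10.0, 0, -7.6, 0, 0.003, 0, 0.5
th 18 phi 40.0 tcp -186.5 45.2 | 13.9, 0, -10.1, 0, 0.003, 0, 0.5
th 21 phi 40.0 tcp -185.6 49.7 | 17.8, 0, -12.4, 0, 0.003, 0, 0.5
th 24 phi 40.0 tcp -184.5 54.1 | 21.9, 0, -14.3, 0, 0.003, 0, 0.5
th 27 phi 40.0 tcp -183.1 58.3 | 26.1, 0, -16.0, 0, 0.003, 0, 0.5
th 30 phi 40.0 tcp -181.4 62.5 | 30.3, 0, -17.4, 0, 0.003, 0, 0.5
th 33 phi 42.2 tcp -179.1 65.6 | 34.2, 0, -17.7, 0, -0.036, 0, 0.5
th 36 phi 44.5 tcp -176.6 68.6 | 38.1, 0, -17.7, 0, -0.075, 0, 0.5
th 36 phi 44.5 tcp -176.6 68.6 | 38.1, 0, -17.7, 0, -0.075, 0, 0.5
```

Emit:
carry_out --series '[2.5,0,-1.9,0,0,0,0.5,6.2,0,-4.8,0,0,0,0.5,10,0,-7.6,0,0,0,0.5,13.9,0,-10.1,0,0,0,0.5,17.8,0,-12.4,0,0,0,0.5,21.9,0,-14.3,0,0,0,0.5,26.1,0,-16,0,0,0,0.5,30.3,0,-17.4,0,0,0,0.5,30.3,0,-17.4,0,0,0,0.5]'

```text
clock: 16.5
tcp_pos: [0.6211, 0.0245, 0.0635]
orientation: [3.136, -0.867, 1.72]
ft_force: [0.9, -0.5, 0.6]
grip_width: 0.0427
```

```bash
python3 -c "
from h import *
show();tilt(ylo=-165)
from lev2 import *
rows(np.array([-181.4,62.5]),40,[32,34,37,40,43,46,50,54,58,62,65,65])"
```

```text
t 16.50 box [  11.9 -182.7   63.5] z_t [ 0.002  0.763 -0.647] x_t [-0.003  0.647  0.763] F_box [ 0.77 -0.6   0.6 ] w 42.7 q [ 0.75  1.04 -0.68  1.51 -0.24  1.11  2.11]
lid plane: n [0.005 0.536 0.844] theta 32.4 z at wall(-110): 14.6 top edge y,z [-164.6 -114.7] [16.6 49.9] 438
th 32 phi 41.5 tcp -179.9 64.6 | 2.5, 0, -0.2, 0, -0.026, 0, 0.5
th 34 phi 43.0 tcp -178.3 66.6 | 5.1, 0, -0.3, 0, -0.052, 0, 0.5
th 37 phi 45.2 tcp -175.7 69.6 | 9.1, 0, -0.2, 0, -0.092, 0, 0.5
th 40 phi 47.5 tcp -172.9 72.3 | 13.0, 0, 0.2, 0, -0.131, 0, 0.5
th 43 phi 49.8 tcp -169.8 75.2 | 17.2, 0, 0.7, 0, -0.170, 0, 0.5
th 46 phi 52.0 tcp -166.6 78.2 | 21.6, 0, 1.3, 0, -0.209, 0, 0.5
th 50 phi 55.0 tcp -161.8 81.7 | 27.3, 0, 2.7, 0, -0.262, 0, 0.5
th 54 phi 58.0 tcp -156.7 84.8 | 33.0, 0, 4.6, 0, -0.314, 0, 0.5
th 58 phi 61.0 tcp -151.3 87.5 | 38.5, 0, 7.0, 0, -0.367, 0, 0.5
th 62 phi 64.0 tcp -145.7 89.8 | 43.9, 0, 9.8, 0, -0.419, 0, 0.5
th 65 phi 66.2 tcp -141.4 91.2 | 47.7, 0, 12.2, 0, -0.458, 0, 0.5
th 65 phi 66.2 tcp -141.4 91.2 | 47.7, 0, 12.2, 0, -0.458, 0, 0.5
```

Excellent: θ is 32° with low forces and matches the model. I'll continue along the arc.

Emit:
carry_out --series '[2.5,0,-0.2,0,-0.026,0,0.5,5.1,0,-0.3,0,-0.052,0,0.5,9.1,0,-0.2,0,-0.092,0,0.5,13,0,0.2,0,-0.131,0,0.5,17.2,0,0.7,0,-0.17,0,0.5,21.6,0,1.3,0,-0.21,0,0.5,27.3,0,2.7,0,-0.262,0,0.5,33,0,4.6,0,-0.314,0,0.5,38.5,0,7,0,-0.367,0,0.5,43.9,0,9.8,0,-0.42,0,0.5,47.7,0,12.2,0,-0.458,0,0.5,47.7,0,12.2,0,-0.458,0,0.5]'

```text
clock: 18.05
tcp_pos: [0.6144, 0.0664, 0.0916]
orientation: [3.138, -0.409, 1.721]
ft_force: [-0.0, -0.4, 0.3]
grip_width: 0.0423
```

```bash
python3 -c "
from h import *
show();tilt(ylo=-165,zlo=35,yhi=-100)
from lev2 import *
rows(np.array([-141.4,91.2]),66.2,[67,70,73,76,79,82,84,86,87,88,88])"
```

```text
t 18.05 box [  11.3 -140.2   91.6] z_t [ 0.002  0.398 -0.918] x_t [-0.005  0.918  0.398] F_box [-0.09 -0.39  0.34] w 42.3 q [ 0.47  0.71 -0.55  1.69 -0.07  0.89  1.79]
lid plane: n [0.007 0.921 0.389] theta 67.1 z at wall(-110): 7.1 top edge y,z [-149.2 -122. ] [35.7 99.5] 326
th 67 phi 67.8 tcp -138.4 92.1 | 3.1, 0, 0.4, 0, -0.027, 0, 0.5
th 70 phi 70.0 tcp -133.9 93.1 | 7.6, 0, 1.3, 0, -0.066, 0, 0.5
th 73 phi 72.2 tcp -129.3 93.8 | 12.1, 0, 2.5, 0, -0.106, 0, 0.5
th 76 phi 74.5 tcp -124.6 94.3 | 16.6, 0, 3.9, 0, -0.145, 0, 0.5
th 79 phi 76.8 tcp -119.9 94.6 | 21.1, 0, 5.6, 0, -0.184, 0, 0.5
th 82 phi 79.0 tcp -115.0 94.6 | 25.5, 0, 7.6, 0, -0.223, 0, 0.5
th 84 phi 80.5 tcp -111.7 94.4 | 28.4, 0, 9.1, 0, -0.250, 0, 0.5
th 86 phi 82.0 tcp -108.4 94.1 | 31.3, 0, 10.6, 0, -0.276, 0, 0.5
th 87 phi 82.8 tcp -106.8 93.9 | 32.8, 0, 11.5, 0, -0.289, 0, 0.5
th 88 phi 83.5 tcp -105.1 93.7 | 34.2, 0, 12.3, 0, -0.302, 0, 0.5
th 88 phi 83.5 tcp -105.1 93.7 | 34.2, 0, 12.3, 0, -0.302, 0, 0.5
```

Emit:
carry_out --series '[3.1,0,0.4,0,-0.027,0,0.5,7.6,0,1.3,0,-0.066,0,0.5,12.1,0,2.5,0,-0.106,0,0.5,16.6,0,3.9,0,-0.145,0,0.5,21.1,0,5.6,0,-0.184,0,0.5,25.5,0,7.6,0,-0.223,0,0.5,28.4,0,9.1,0,-0.25,0,0.5,30,0,9.9,0,-0.263,0,0.5,31.3,0,10.6,0,-0.276,0,0.5,32.8,0,11.5,0,-0.289,0,0.5,32.8,0,11.5,0,-0.289,0,0.5]'

```text
clock: 19.48
tcp_pos: [0.6095, 0.0989, 0.0931]
orientation: [3.139, -0.12, 1.717]
ft_force: [-0.2, 1.0, -1.3]
grip_width: 0.043
```

```bash
python3 -c "
from h import *
show();tilt(ylo=-165,zlo=35,yhi=-100)
goal(9,-115,125,90,-90)"
```

```text
t 19.48 box [  11.1 -107.3   93.1] z_t [ 0.002  0.12  -0.993] x_t [-0.001  0.993  0.12 ] F_box [-0.05  1.04 -1.3 ] w 43.0 q [ 0.16  0.61 -0.4   1.74  0.14  0.83  1.45]
lid plane: n [0.004 0.978 0.208] theta 78.0 z at wall(-110): 62.1 top edge y,z [-126.6 -108.9] [ 36.8 112.9] 250
shift [ -3.5  -2.1 -32.5] rot [ 0.002 -0.12   0.001] rows>= 0.6
```

```bash
cat >> h.py <<'E'
def prof(view='scene',name=None,crop=(90,240,180,380)):
    p,d=manip.capture(view);P=(cloud(view,d)*1000-C)@B
    m=(d>0)&(abs(P[...,0]-9)<60)&(P[...,1]>-175)&(P[...,1]<-85)&(P[...,2]>33)
    q=P[m]
    for lo,hi in((-40,-10),(28,58)):
        for z in range(35,120,10):
            s=q[(q[:,0]>lo)&(q[:,0]<hi)&(abs(q[:,2]-z)<5)]
            if len(s)>3: print((lo,hi),z,len(s),np.round(np.percentile(s[:,1],[10,50,90]),1))
    print('x ext',np.round(np.percentile(q[q[:,2]<98][:,0],[1,99]),1))
    if name: a,b,c,e=crop;cv2.imwrite(name,cv2.resize(p[a:b,c:e,::-1],None,fx=4,fy=4,interpolation=cv2.INTER_CUBIC))
E
python3 -c "
from h import *
prof(name='pics/s6.png')"
```

```text
(-40, -10) 35 6 [-110.5 -109.5  -97.1]
(-40, -10) 45 8 [-110.4 -110.  -109.3]
(-40, -10) 55 8 [-110.5 -110.1 -109.6]
(-40, -10) 65 9 [-110.5 -110.  -109.3]
(-40, -10) 75 6 [-110.4 -110.2 -109.9]
(-40, -10) 85 7 [-111.  -110.3 -110.1]
(-40, -10) 95 20 [-131.4 -127.9 -111.2]
(-40, -10) 105 14 [-122.  -117.9 -111.2]
(28, 58) 35 11 [-127.8 -110.1  -91.2]
(28, 58) 45 12 [-130.4 -110.2 -109.4]
(28, 58) 55 12 [-130.5 -110.3 -109.8]
(28, 58) 65 15 [-129.4 -110.7 -109.6]
(28, 58) 75 13 [-130.1 -110.4 -109.8]
(28, 58) 85 19 [-130.7 -110.6 -110. ]
(28, 58) 95 32 [-130.1 -123.8 -110.4]
(28, 58) 105 41 [-121.5 -117.4 -111.4]
x ext [-35.   64.4]
```

View pics/s6.png

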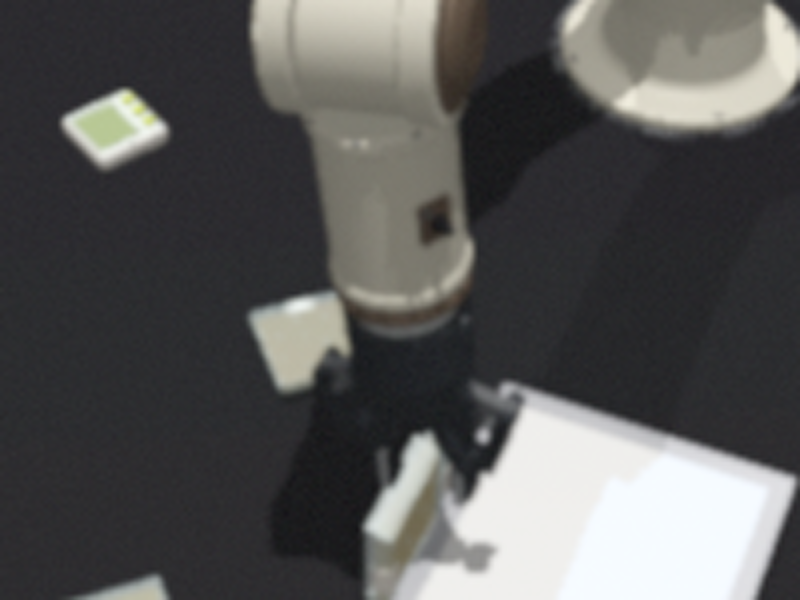

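The picture and depth profile show the dish upright: the lid face is at y ≈ -110 at every height, with the top edge at (425,450) between the fingers. The timer has not moved. Next I lift the tool clear, centre it over the edge, then descend and grip.

```bash
python3 -c "
from h import *
goal(12,-110,118,83,-90);goal(12,-121.5,118,90,-90);goal(12,-121.5,72,90,-90)"
```

```text
shift [  0.9   0.9 -25. ] rot [0.002 0.002 0.001] rows>= 0.4
shift [-10.6   0.9 -26.4] rot [ 0.002 -0.12   0.   ] rows>= 0.6
shift [-16.1   0.8  19.3] rot [ 0.002 -0.12   0.   ] rows>= 0.6
```

Emit:
carry_out --series '[-0.3,0,-3,0,0,0,0.5,-0.3,0,-10,0,0,0,0.52,0,0.9,-25,0,0,0,0.6,-10.6,0.9,-26,0,-0.12,0,0.6,-10.6,0.9,-26,0,-0.12,0,0.6,-10.6,0.9,-26,0,-0.12,0,0.6]'

```text
clock: 20.32
tcp_pos: [0.6125, 0.0854, 0.1182]
orientation: [3.139, -0.002, 1.717]
ft_force: [-0.4, 0.1, -0.4]
grip_width: 0.0513
```

```bash
python3 -c "
from h import *
show();goal(12,-121.5,71,90,-90)
prof()"
```

```text
t 20.32 box [  12.2 -121.2  118.2] z_t [ 0.003  0.002 -1.   ] x_t [-0.001  1.     0.002] F_box [-0.34  0.12 -0.4 ] w 51.3 q [ 0.07  0.56 -0.34  1.73  0.23  0.89  1.35]
shift [-0.4 -0.3 47.2] rot [ 0.003 -0.002  0.001] rows>= 0.8
(-40, -10) 35 9 [-110.2 -109.2 -102.8]
(-40, -10) 45 6 [-110.5 -109.7 -109.3]
(-40, -10) 55 6 [-110.5 -109.8 -109.4]
(-40, -10) 75 5 [-110.6 -110.  -109.7]
(-40, -10) 85 5 [-121.  -111.  -109.9]
(-40, -10) 95 25 [-130.8 -123.1 -110.8]
(-40, -10) 105 25 [-122.  -116.7 -111.1]
(28, 58) 35 8 [-128.7 -109.8 -105.1]
(28, 58) 45 16 [-130.7 -110.2 -109.4]
(28, 58) 55 13 [-130.6 -110.2 -109.6]
(28, 58) 65 13 [-128.2 -110.2 -109.3]
(28, 58) 75 16 [-130.9 -110.3 -109.6]
(28, 58) 85 17 [-130.9 -110.4 -109.9]
(28, 58) 95 33 [-130.2 -124.  -110.1]
(28, 58) 105 45 [-121.7 -115.6 -110.8]
x ext [-33.1  64.7]
```

Emit:
carry_out --series '[-0.3,0,20,0,0,0,0.6,-0.3,0,40,0,0,0,0.6,-0.3,0,47,0,0,0,0.6,-0.3,0,47,0,0,0,0.6,-0.3,0,47,0,0,0,0.45,-0.3,0,47,0,0,0,0.38,-0.3,0,47,0,0,0,0.3,-0.3,0,47,0,0,0,0.2,-0.3,0,47,0,0,0,0,-0.3,0,47,0,0,0,0,-0.3,0,47,0,0,0,0]' --newtons 25

```text
clock: 21.75
tcp_pos: [0.613, 0.0845, 0.0712]
orientation: [3.139, 0.0, 1.716]
ft_force: [-0.3, -2.4, 6.5]
grip_width: 0.0217
```

```bash
python3 -c "
from h import *
show();prof()"
```

```text
t 21.75 box [  12.5 -122.1   71.2] z_t [ 0.003 -0.    -1.   ] x_t [-0.  1. -0.] F_box [-0.65 -2.36  6.53] w 21.7 q [ 0.06  0.62 -0.32  1.75  0.26  0.81  1.33]
(28, 58) 35 8 [-128.2 -109.7 -103. ]
(28, 58) 45 11 [-130.6 -109.8 -109.1]
(28, 58) 55 13 [-129.9 -109.9 -109.2]
(28, 58) 65 15 [-129.1 -109.6 -109.1]
(28, 58) 75 16 [-130.2 -109.8 -109.2]
(28, 58) 85 14 [-129.8 -110.  -109.2]
(28, 58) 95 44 [-129.5 -120.4 -109. ]
(28, 58) 105 33 [-120.  -114.9 -110.6]
x ext [-16.4  64.8]
```

Gripped at 21.7 mm. I'll lift clear and begin the half turn about the vertical, so it can be laid over with the hand overhanging the box's near side.

Emit:
carry_out --series '[-0.5,0,-5,0,0,0,0,-0.5,0,-25,0,0,0,0,-0.5,0,-60,0,0,0,0,0,0,-100,0,0,0.15,0,20,0,-130,0,0,0.33,0,40,0,-150,0,0,0.5,0,40,0,-150,0,0,0.68,0,40,0,-150,0,0,0.86,0,40,0,-150,0,0,1.04,0,40,0,-150,0,0,1.22,0,40,0,-150,0,0,1.4,0,40,0,-150,0,0,1.57,0]' --newtons 30

```text
clock: 23.3
tcp_pos: [0.6061, 0.1257, 0.2218]
orientation: [-3.14, -0.003, 0.142]
ft_force: [-0.8, -0.2, -1.9]
grip_width: 0.022
```

```bash
python3 -c "
from h import *
show();goal(10,-70,220,90,90);goal(10,-70,220,60,90)"
```

```text
t 23.30 box [ 11.6 -80.4 221.8] z_t [ 0.003  0.002 -1.   ] x_t [ 1.    -0.003  0.003] F_box [-0.78 -0.13 -1.94] w 22.0 q [-0.21  0.42 -0.05  1.66  0.02  1.06 -0.13]
shift [ -1.7 -10.3   1.8] rot [-4.000e-03 -1.000e-03  1.568e+00] rows>= 8.4
shift [ -1.7 -10.3   1.8] rot [ 0.406 -0.412  1.53 ] rows>= 8.8
```

Emit:
carry_out --series '[-1.7,-10,2,0.406,-0.412,1.53,0,-1.7,-10,2,0.406,-0.412,1.53,0,-1.7,-10,2,0.406,-0.412,1.53,0,-1.7,-10,2,0.406,-0.412,1.53,0,-1.7,-10,2,0.406,-0.412,1.53,0,-1.7,-10,2,0.406,-0.412,1.53,0,-1.7,-10,2,0.406,-0.412,1.53,0,-1.7,-10,2,0.406,-0.412,1.53,0,-1.7,-10,2,0.406,-0.412,1.53,0,-1.7,-10,2,0.406,-0.412,1.53,0]'

```text
clock: 24.55
tcp_pos: [0.603, 0.1337, 0.2194]
orientation: [3.141, 0.523, -1.422]
ft_force: [0.1, 0.0, -1.3]
grip_width: 0.0214
```

```bash
python3 -c "
from h import *
show();goal(10,-60,150,30,90);goal(10,-55,130,10,90)"
```

```text
t 24.55 box [  9.7 -71.9 219.4] z_t [-0.002  0.499 -0.867] x_t [ 0.004 -0.867 -0.499] F_box [ 0.14 -0.02 -1.26] w 21.4 q [-0.06  0.49  0.11  1.67 -0.62  1.17 -1.07]
shift [24.3 -0.4 66.1] rot [ 0.003 -0.525  0.003] rows>= 2.8
shift [29.9 -0.4 85.9] rot [ 0.004 -0.874  0.002] rows>= 4.7
```

Emit:
carry_out --series '[5,0,15,0,-0.15,0,0,12,0,30,0,-0.3,0,0,18,0,48,0,-0.45,0,0,24,0,66,0,-0.6,0,0,30,0,86,0,-0.75,0,0,30,0,86,0,-0.874,0,0,30,0,86,0,-0.874,0,0,30,0,86,0,-0.874,0,0]'

```text
clock: 25.55
tcp_pos: [0.6016, 0.1514, 0.1305]
orientation: [-3.126, 1.394, -1.405]
ft_force: [0.8, 0.1, -0.6]
grip_width: 0.0216
```

```bash
python3 -c "
from h import *
show();goal(10,-41,70,9,90);goal(10,-41,52,9,90)
p,d=manip.capture('scene')
cv2.imwrite('pics/s7.png',cv2.resize(p[80:280,200:420,::-1],None,fx=3,fy=3,interpolation=cv2.INTER_CUBIC))
P=(cloud('scene',d)*1000-C)@B
q=P[(d>0)&(abs(P[...,0]-10)<46)&(P[...,1]>-28)&(P[...,1]<40)&(P[...,2]>60)&(P[...,2]<200)]
for y in range(-25,50,8):
    s=q[abs(q[:,1]-y)<4]
    if len(s)>3: print(y,len(s),np.round(np.percentile(s[:,2],[10,50,90]),1))
print(np.round(np.percentile(q[:,0],[1,99]),1))"
```

```text
t 25.55 box [ 10.9 -54.2 130.5] z_t [-0.005  0.984 -0.176] x_t [ 0.004 -0.176 -0.984] F_box [ 0.84  0.02 -0.56] w 21.6 q [ 0.34  1.06 -0.13  1.54 -1.05  1.55 -0.54]
shift [57.3  1.  23.6] rot [ 0.005 -0.02   0.004] rows>= 1.0
shift [75.   1.1 26.8] rot [ 0.005 -0.02   0.004] rows>= 1.3
-25 82 [127.3 129.6 133.8]
-17 100 [126.3 128.5 133.5]
-9 101 [125.2 127.2 131.9]
-1 97 [123.8 126.1 129.9]
7 102 [122.6 125.4 132. ]
15 83 [120.3 122.6 124.4]
[-30.9  55. ]
```

View pics/s7.png

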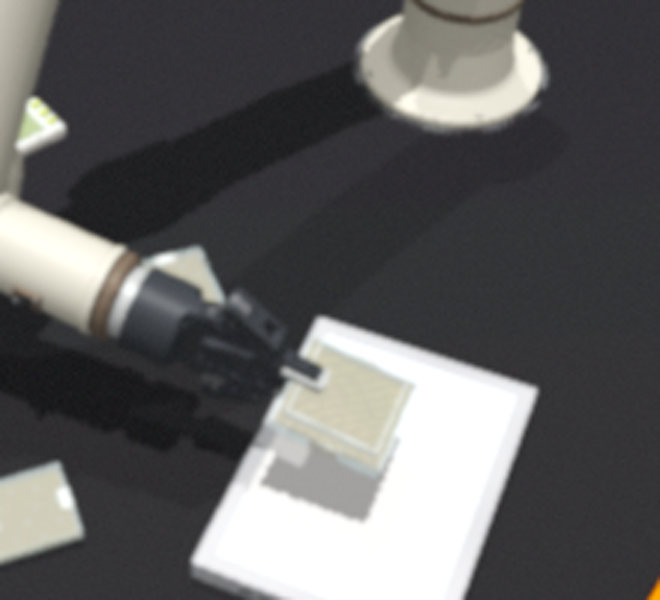

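The picture shows the dish held lid down, about 10° tilted, over the panel near (350,400), clear of everything. For knuckle clearance I'll set the tilt to 14° and lower it.

```bash
python3 -c "
from h import *
goal(10,-38,90,14,90);goal(10,-38,62,14,90)"
```

```text
shift [37.8  1.1 23.1] rot [0.005 0.067 0.005] rows>= 0.7
shift [65.3  1.2 28. ] rot [0.005 0.067 0.005] rows>= 1.1
```

Emit:
carry_out --series '[15,1,12,0,0.03,0,0,30,1,20,0.005,0.067,0.005,0,45,1,24.5,0.005,0.067,0.005,0,58,1,27,0.005,0.067,0.005,0,65,1,28,0.005,0.067,0.005,0,65,1,28,0.005,0.067,0.005,0,65,1,28,0.005,0.067,0.005,0]'

```text
clock: 26.48
tcp_pos: [0.5974, 0.1666, 0.0617]
orientation: [3.124, 1.332, -1.445]
ft_force: [-1.0, -1.3, 5.1]
grip_width: 0.0212
```

```bash
python3 -c "
from h import *
show();goal(10,-38,54,14,90)"
```

```text
t 26.48 box [  8.9 -38.6  61.7] z_t [ 0.     0.972 -0.236] x_t [-0.004 -0.236 -0.972] F_box [-1.21 -1.14  5.07] w 21.2 q [ 0.31  1.13 -0.12  1.54 -1.05  1.46 -0.49]
shift [ 7.3 -1.1  2.4] rot [-0.     0.006 -0.004] rows>= 0.1
```

```bash
python3 -c "
from h import *
show()
for v in('scene','top'):
    p,d=manip.capture(v)
    P=(cloud(v,d)*1000-C)@B
    for y in range(-100,60,8):
        s=P[(d>0)&(abs(P[...,0]-35)<18)&(abs(P[...,1]-y)<4)][:,2]
        if len(s)>3: print(v,y,len(s),np.round(np.percentile(s,[10,50,90]),1))
    if v=='scene': cv2.imwrite('pics/s8.png',cv2.resize(p[150:270,250:400,::-1],None,fx=5,fy=5,interpolation=cv2.INTER_CUBIC))"
```

```text
t 26.48 box [  8.9 -38.6  61.7] z_t [ 0.     0.972 -0.236] x_t [-0.004 -0.236 -0.972] F_box [-1.21 -1.14  5.07] w 21.2 q [ 0.31  1.13 -0.12  1.54 -1.05  1.46 -0.49]
scene -100 90 [ 28.6  61.8 135. ]
scene -92 86 [ 27.8  49.4 126.2]
scene -84 73 [ 28.2  56.7 120.5]
scene -76 55 [ 27.9  58.1 113.2]
scene -68 28 [28.3 58.9 88.3]
scene -60 57 [29.7 71.  83.7]
scene -52 53 [29.6 71.3 82.7]
scene -44 54 [30.6 68.2 82.2]
scene -36 51 [29.5 66.  73.6]
scene -28 42 [30.7 63.9 69.2]
scene -20 42 [32.5 62.1 66.9]
scene -12 40 [55.9 59.7 63.8]
scene -4 38 [54.7 58.7 61.8]
scene 4 39 [52.7 56.2 61.6]
scene 12 37 [52.5 54.6 58.6]
scene 20 35 [50.5 52.7 58.7]
scene 28 52 [30.5 49.  58.4]
scene 36 36 [27.5 29.7 32.2]
scene 44 35 [26.4 29.7 30.9]
scene 52 35 [27.6 29.5 31.5]
top -100 8 [ 26.8  29.  138. ]
top -92 9 [ 26.5  29.5 130.4]
top -84 15 [ 27.2  30.5 124.9]
top -76 12 [ 26.8  28.3 106.4]
top -68 31 [26.7 60.4 72. ]
top -60 37 [67.7 70.8 73.3]
top -52 39 [66.5 71.4 78.7]
top -44 39 [65.1 67.1 74.8]
top -36 38 [63.  65.1 69.9]
top -28 43 [60.  63.9 68.6]
top -20 45 [58.2 60.7 64.1]
top -12 40 [55.9 58.9 63.8]
top -4 41 [53.6 57.  60.6]
top 4 45 [53.2 55.3 60.6]
top 12 40 [50.4 53.5 57. ]
top 20 43 [49.9 52.5 56.8]
top 28 32 [47.1 49.6 52.6]
top 36 38 [26.3 28.7 31.9]
top 44 40 [25.2 28.  30.5]
top 52 41 [25.1 28.3 31. ]
```

View pics/s8.png

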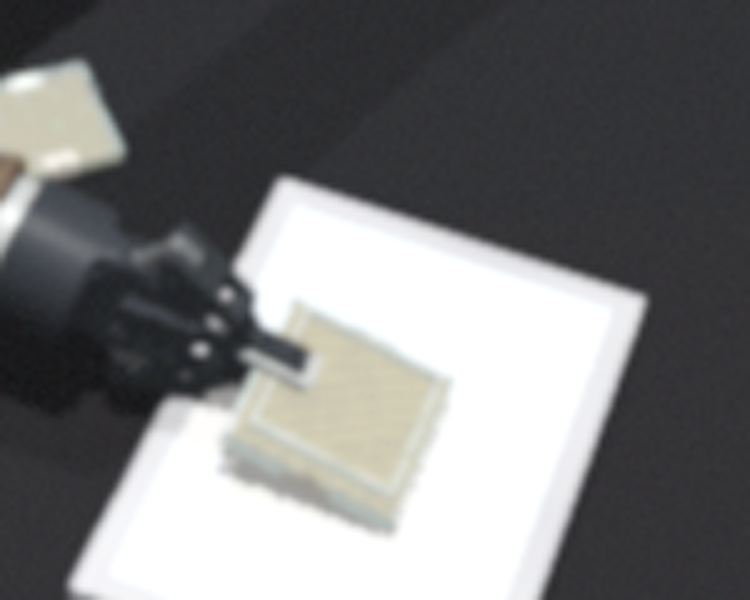

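The dish edge still looks about 5 mm above the panel, so the 5 N is probably the lower knuckle on the box rim. I'll lift and steepen to 20°, then touch down again.

```bash
python3 -c "
from h import *
goal(9,-35,70,20,90);goal(9,-35,64,20,90);goal(9,-35,62,20,90)"
```

```text
shift [-9.  -0.   1.6] rot [-0.     0.11  -0.004] rows>= 0.6
shift [-3.1 -0.1  3. ] rot [-0.     0.11  -0.004] rows>= 0.6
shift [-1.2 -0.1  3.5] rot [-0.     0.11  -0.004] rows>= 0.6
```

Emit:
carry_out --series '[-6,0,0,0,0,0,0,-9,0,1.6,0,0.11,0,0,-9,0,1.6,0,0.11,0,0,-6,0,2.3,0,0.11,0,0,-4,0,2.8,0,0.11,0,0,-4,0,2.8,0,0.11,0,0,-4,0,2.8,0,0.11,0,0]'

```text
clock: 27.45
tcp_pos: [0.5965, 0.1702, 0.063]
orientation: [3.125, 1.22, -1.444]
ft_force: [0.6, -0.5, -0.7]
grip_width: 0.0212
```

```bash
python3 -c "
from h import *
show()
goal(9,-35,62,20,90)"
```

```text
t 27.45 box [  8.5 -34.9  63. ] z_t [-0.     0.939 -0.344] x_t [-0.006 -0.344 -0.939] F_box [ 0.56 -0.59 -0.74] w 21.2 q [ 0.27  1.05 -0.09  1.59 -1.04  1.38 -0.51]
shift [ 1.  -0.5  0.3] rot [-0.    -0.002 -0.006] rows>= 0.0
```

Emit:
carry_out --series '[0.9,0,0.3,0,0,0,0,1.4,0,0.5,0,0,0,0,1.9,0,0.7,0,0,0,0,1.9,0,0.7,0,0,0,0]'

```text
clock: 27.95
tcp_pos: [0.5968, 0.1706, 0.0625]
orientation: [3.13, 1.221, -1.439]
ft_force: [-0.9, -2.3, 5.4]
grip_width: 0.0213
```

```bash
python3 -c "
from h import *
show()"
```

```text
t 27.95 box [  8.9 -34.6  62.5] z_t [-0.     0.939 -0.343] x_t [-0.004 -0.343 -0.939] F_box [-1.26 -2.1   5.4 ] w 21.3 q [ 0.27  1.05 -0.09  1.59 -1.04  1.38 -0.51]
```

Emit:
carry_out --series '[-0.7,0,-0.3,0,0,0,0,-0.7,0,-0.3,0,0,0,0.26,-0.7,0,-0.3,0,0,0,0.28,-0.7,0,-0.3,0,0,0,0.3,-0.7,0,-0.3,0,0,0,0.32,-0.7,0,-0.3,0,0,0,0.34,-0.7,0,-0.3,0,0,0,0.36,-0.7,0,-0.3,0,0,0,0.38,-0.7,0,-0.3,0,0,0,0.4,-0.7,0,-0.3,0,0,0,0.4]'

```text
clock: 29.2
tcp_pos: [0.5967, 0.1703, 0.0623]
orientation: [3.128, 1.219, -1.441]
ft_force: [-0.2, -0.6, -0.1]
grip_width: 0.0341
```

```bash
cat >> h.py <<'E'
def disp(xc=35,lo=-100,hi=60):
    p,d=manip.capture('top');P=(cloud('top',d)*1000-C)@B
    for y in range(lo,hi,8):
        s=P[(d>0)&(abs(P[...,0]-xc)<18)&(abs(P[...,1]-y)<4)][:,2]
        if len(s)>3: print(y,np.round(np.percentile(s,[10,50,90]),1),end=' ')
E
python3 -c "
from h import *
show();disp()"
```

```text
t 29.20 box [  8.8 -34.8  62.3] z_t [ 0.     0.939 -0.344] x_t [-0.005 -0.344 -0.939] F_box [-0.27 -0.61 -0.14] w 34.1 q [ 0.27  1.05 -0.09  1.59 -1.04  1.38 -0.51]
-100 [156.2 157.7 159.8] -92 [150.1 151.3 152. ] -84 [ 26.  143.8 144.3] -76 [ 24.4  28.1 137.7] -68 [ 28.   31.4 127. ] -60 [63.2 68.8 71.6] -52 [66.  70.  77.7] -44 [61.7 64.8 71.1] -36 [60.1 63.2 68.8] -28 [57.4 60.1 63.9] -20 [55.  57.6 61.4] -12 [52.  55.7 58.8] -4 [50.7 53.3 56.6] 4 [48.  51.  54.5] 12 [46.2 48.6 54.1] 20 [43.2 46.2 49.7] 28 [40.1 43.8 52. ] 36 [26.  28.6 31.2] 44 [25.6 27.  29.6] 52 [26.1 28.3 31.2]
```

The dish rests with its far edge on the panel and its near edge on the lower finger, about 17° tilted. Now I withdraw back and down so that the near edge rides down the sloping finger.

Emit:
carry_out --series '[2,0,-3.5,0,0,0,0.4,4.5,0,-7,0,0,0,0.4,7.5,0,-10.5,0,0,0,0.4,11,0,-14,0,0,0,0.4,13,0,-16,0,0,0,0.4,13,0,-16,0,0,0,0.4]'

```text
clock: 30.0
tcp_pos: [0.5995, 0.1506, 0.0553]
orientation: [3.127, 1.219, -1.442]
ft_force: [-0.0, 0.1, -0.5]
grip_width: 0.0344
```

```bash
python3 -c "
from h import *
show();disp()"
```

```text
t 30.00 box [  8.7 -54.7  55.3] z_t [ 0.     0.939 -0.345] x_t [-0.006 -0.345 -0.939] F_box [-0.03  0.07 -0.48] w 34.4 q [ 0.29  1.07 -0.08  1.56 -1.02  1.4  -0.51]
-100 [ 26.5  29.7 135.3] -92 [ 25.3  29.6 124.3] -84 [ 25.4  29.1 118.5] -76 [25.6 27.7 38.9] -68 [27.7 45.5 57.2] -60 [53.7 56.9 61.4] -52 [52.5 55.8 63.3] -44 [51.3 53.2 55.3] -36 [50.5 52.9 55.6] -28 [49.  51.5 54. ] -20 [48.9 50.3 53.1] -12 [45.8 49.2 52.1] -4 [45.7 48.  52.2] 4 [44.5 47.8 51.2] 12 [43.2 46.2 48.9] 20 [42.2 45.2 51.1] 28 [38.6 42.5 50.1] 36 [26.2 27.8 30.1] 44 [24.9 28.  30. ] 52 [25.3 27.7 30.2]
```

Emit:
carry_out --series '[2.1,0,0.8,0,0,0,0.4,4.2,0,1.5,0,0,0,0.4,5,0,-0.5,0,0,0,0.4,5.7,0,-2.3,0,0,0,0.4,7,0,-5.5,0,0,0,0.4,9,0,-11,0,0,0,0.4,9,0,-20,0,0,0,0.4,9,0,-32,0,0,0,0.4,9,0,-32,0,0,0,0.4]'

```text
clock: 31.18
tcp_pos: [0.605, 0.1157, 0.0576]
orientation: [3.128, 1.216, -1.443]
ft_force: [0.7, 0.5, -0.5]
grip_width: 0.0342
```

```bash
python3 -c "
from h import *
show();disp()"
```

```text
t 31.18 box [  9.  -90.1  57.6] z_t [ 0.003  0.938 -0.347] x_t [-0.006 -0.347 -0.938] F_box [ 0.76  0.42 -0.51] w 34.2 q [ 0.32  1.08 -0.05  1.52 -1.    1.44 -0.52]
-100 [26.  28.9 32.6] -92 [27.1 29.7 30.9] -84 [25.8 28.1 31.2] -76 [26.  28.1 30.1] -68 [26.5 31.4 43.9] -60 [39.8 43.  51. ] -52 [40.5 41.9 45.5] -44 [40.2 42.4 46.2] -36 [39.6 42.1 47. ] -28 [40.3 42.8 46.4] -20 [40.7 42.5 46.4] -12 [39.6 42.4 46.2] -4 [40.3 42.7 46.8] 4 [40.7 42.5 45.1] 12 [40.  42.4 46.1] 20 [41.  43.3 49.6] 28 [40.3 42.  45.7] 36 [24.8 28.5 31.3] 44 [25.2 28.  29.8] 52 [24.8 28.6 30.8]
```

The dish lies flat at y ≈ -68…+32. I'll retreat and then check.

Emit:
carry_out --series '[0,0,-40,0,0,0,0.4,0,0,-80,0,0,0,0.4,-50,0,-90,0,0,0,0.4,-110,0,-90,0,0,0,0.4,-150,0,-90,0,0,0,0.4,-150,0,-90,0,0,0,0.4]'

```text
clock: 31.98
tcp_pos: [0.6106, 0.0877, 0.2339]
orientation: [-3.137, 1.218, -1.421]
ft_force: [0.1, 0.2, -0.6]
grip_width: 0.0341
```

```bash
python3 -c "
from h import *
show()
for v in('top','scene'):
    p,d=manip.capture(v);P=(cloud(v,d)*1000-C)@B
    m=(d>0)&(abs(P[...,0])<120)&(abs(P[...,1])<92)&(P[...,2]>36)&(P[...,2]<60)
    r=cv2.minAreaRect(P[m][:,:2].astype(np.float32));print(v,'dish in box frame',np.round(r[0],1),np.round(r[1],1),round(r[2],1),np.round(np.percentile(P[m][:,2],[5,50,95]),1))
    W=cloud(v,d);m=(d>0)&(W[...,2]>.022)&(W[...,2]<.034)&(abs(W[...,0]-.58)<.25)&(abs(W[...,1]-.2)<.2)
    k,l,s,_=cv2.connectedComponentsWithStats(m.astype(np.uint8));i=1+s[1:,4].argmax();r=cv2.minAreaRect((W[l==i][:,:2]*1000).astype(np.float32));print('box',np.round(r[0],1),np.round(r[1],1),round(r[2],1))
    blobs(v,d)
    if v=='scene': cv2.imwrite('pics/s9.png',p[:,:,::-1])"
```

```text
t 31.98 box [  10.5 -118.6  233.9] z_t [-0.     0.939 -0.345] x_t [ 0.002 -0.345 -0.939] F_box [ 0.1   0.22 -0.62] w 34.1 q [ 0.35  0.82 -0.04  1.53 -0.98  1.61 -0.7 ]
top dish in box frame [  6.3 -17.1] [100.5 101.1] 89.6 [38.9 42.3 48.8]
box [582.3 203.8] [302.3 219.4] 8.4
top [283 114  39  34] n 644 c [775.1 -38.8] size [78.1 80.7] ang 53.2 zmed 17.3 z90 19.7
top [164 141  98 124] n 9509 c [582.1 203.6] size [302.  219.4] ang 8.5 zmed 28.7 z90 41.4
top [ 78 175  41  84] n 2125 c [542.6 494.4] size [ 67.8 211. ] ang 86.2 zmed 50.8 z90 59.2
top [300 221  41  41] n 879 c [478.1 -78.3] size [77.3 77.6] ang 51.9 zmed 17.0 z90 19.8
scene dish in box frame [  8.9 -17.9] [100.5 105.5] 90.0 [39.6 43.5 50.8]
box [584.1 203.8] [307.1 220.7] 8.4
scene [116 131  54  50] n 1635 c [ 628.7 -396.5] size [ 92.3 124.2] ang 69.7 zmed 82.1 z90 86.3
scene [245 174  29  13] n 195 c [490.4 -69.3] size [56.8 74.1] ang 50.9 zmed 17.8 z90 20.5
scene [265 186 114 117] n 7981 c [584.1 203.8] size [307.1 220.7] ang 8.4 zmed 29.1 z90 42.6
scene [191 234  37  34] n 800 c [777.7 -39.3] size [83.5 79.8] ang 52.1 zmed 17.6 z90 20.0
scene [403 239  63  81] n 2263 c [546.  494.3] size [ 65.7 212.1] ang 85.4 zmed 50.5 z90 62.1
```

View pics/s9.png

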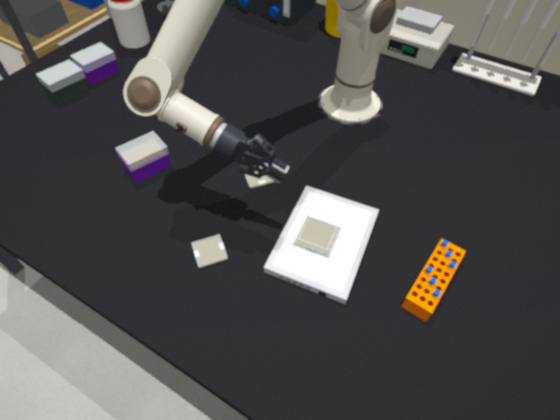

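The picture shows the dish foot-up on the panel at (318,235), square to the box, with the hand clear and the bystanders in place. Handing in.

```bash
python3 -c "
from bench import manip
print(manip.finish_job())"
```

```text
the job is handed in; nothing more can be done
None
```

The largest dish now lies upside down, lid down, on the light box's lit panel, and the job is handed in at about 32 s. I pushed it against the light box, levered it upright, took it by its two faces, turned it over and let it down off the lower finger.

**Last checks, from both cameras:**
- **Position:** the dish centre is at about x +6 to +9 mm and y −17 to −18 mm in the box frame, so it is wholly on the panel.
- **Squareness:** it is square to the box within about 0.5°.
- **Height:** the foot sits at about 49–51 mm, where an upside-down dish should be.
- **Light box:** it is within about 1 mm of its starting place, which is the limit of the measurement.
- **Robot:** the hand is clear and touches nothing.
- **Bystanders:** tip box and tube rack measured within about 1 mm of their starting places. The timer was hidden by the arm at the end; I last saw it apparently in place while the dish was being turned over.

**What went wrong on the way:**
- **Slipped lever attempts:** the first two tries slipped off and the dish dropped back flat. The first fall was from about 20°, which I estimate at up to 10 rad/s against the 11 rad/s limit. It was not measured, so this is the main uncertainty.
- **Pressing force:** the hardest push during levering read about 8.6 N at the wrist.
- **Knuckle contact:** while laying the dish down, something met the light box at about 5 N, probably the lower finger knuckle on the rim. I backed off and steepened the tool before continuing.

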